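# Proof-load a test coupon in the ratchet jig and unload it again

## Task

Proof-load the small metal coupon in the ratchet jig: turn the knob clockwise click by click until you feel that the coupon has come up against the sprung pad, then one click more, and let go of the knob so that the pawl alone holds the load for two seconds. Then tip the pawl's ball lever outwards until it stays thrown back by itself, wind the knob back to its home stop, and let go, leaving the pawl thrown back. Never overload the coupon, never force the knob back against the engaged pawl, and leave the other things on the desk alone.

Things in the scene. Friction and masses are not known exactly. Their poses are not given: they have to be found in the camera images.
- jig: Grey base plate 120 x 340 x 15 mm, fixed to the desk. Origin at desk level under the knob's axis; +y runs along the channel from the knob towards the sprung pad, +z up. White gear case 84 x 84 mm up to z = 44 mm with the ratchet wheel and knob above it, pawl lever on the -y side, channel with pusher, coupon and backstop on the +y side.
- channel (a point): Middle of the channel floor (z = 15 mm; rails 23 mm apart, 10 mm high). Beyond the coupon the white backstop (50 x 22 mm, top at 57 mm) carries the black sprung pad; it is clamped at another, unmeasured place each time: 9 to 28 mm of free travel in all before pusher, coupon and pad touch. From touch the pad pushes back 10 N, plus 0.6 N per mm; one click past the first felt click gives 14 to 20 N.
- wheel (a point): Top centre of the steel crown ratchet wheel, 80 mm across, 56 mm above the desk: 10 teeth 6 mm high, one click per tooth, 36 degrees (0.628 rad), which moves the pusher 8 mm. The pawl drops behind a tooth at each whole multiple of 0.628 from home; turn some 0.07 past it before letting go. With the pawl engaged the wheel cannot turn back: over 20 N on a tooth (0.6 N m on the knob) does damage.
- knob_grip (a point): Centre of the round black knob, half-way up: 40 mm across, 32 mm tall (16 mm above and below this point, which is 140 mm above the desk), on a bare upright shaft 18 mm thick. Nothing else within 100 mm of it is higher than 120 mm, so fingers from above can close on it at any yaw, let go, turn and take it again. It turns with the knob.
- knob (a joint): Angle of the knob (rad): 0 at the home stop (the start), growing clockwise seen from above. Turning takes about 0.03 to 0.1 N m unloaded (friction, drag, the pawl riding up), and 0.0127 N m more per N on the coupon. The first click from home is always free of the pad. A load of 13 to 22 N on the coupon is right; over 24 N at any moment spoils it.
- pawl_ball (a point): Centre of the black ball, 22 mm across, on top of the pawl lever: 112 mm above the desk and 123 mm from the knob's axis (along the jig's -y) when engaged. It turns about the pin (point pawl_pin) at 55 mm, leaning 0.22 rad towards the knob when engaged. Push it outwards, away from the knob, with 2 to 5 N.
- pawl_pin (a point): The pawl lever's pivot: a level pin across the jig, 58 mm above the desk, 135 mm from the knob's axis along the jig's -y, between two steel cheeks 26 mm wide over all, up to 68 mm high. A 101 mm arm reaches from the pin to the wheel's teeth; thrown back, the raised arm stays below 120 mm.
- pawl (a joint): Angle of the pawl lever (rad): about 0 to 0.1 engaged, resting on the teeth by its own weight; grows as the ball is pushed outwards; past about 0.36 it falls over by itself and rests at its stop, 0.50, thrown back. When it comes free, the loaded knob springs back part of the way.
- pusher: Steel pusher plate 18 mm wide in the channel. Origin 1 mm above the channel floor on the middle of its face, the face that meets the coupon; 55 mm from the knob's axis along the jig's +y at home.
- coupon: Loose aluminium test coupon with a saw-cut and a cross hole, 19 x 30 x 26 mm (30 mm along the channel), about 50 g, standing in the channel between pusher and pad. Origin at the centre of its underside. It is not to be picked up.
- tape_roll: Bystander: paper tape roll, 68 mm across, 22 mm high, on the desk beside the jig; origin at the centre of its underside.
- jar: Bystander: closed jar, 52 mm across, 52 mm high, beside the jig; origin at the centre of its underside.
- spare_coupon: Bystander: a second coupon like the one in the jig, standing on the desk beside the jig; origin at the centre of its underside.
- tweezers: Bystander: steel tweezers, 130 mm long, lying on the desk; origin near the middle.
- dish: Bystander: glass dish, 90 mm across, 15 mm high.
- stamp: Bystander: hand stamp, 55 x 22 x 48 mm.
- mouse: Bystander: black computer mouse, 100 x 58 x 32 mm, on its mat.

How it is judged:
On the way, in this order (a step that is already met when the one before it is completed fails the run):
1. with the knob let go and the pawl engaged, the pusher loads the coupon with 13 to 22 N, for 1.5 s (contact force between coupon and pusher between 13 and 22 N and value of joint pawl below 0.12 rad and contact force between the fingers and knob below 0.3 N), for 1.5 s.
2. the pawl is thrown back and stays there (value of joint pawl above 0.42 rad), for 0.3 s.
3. the knob is wound back to its home stop (value of joint knob below 0.1 rad), for 0.2 s.
At the end, for the whole second after the job is handed in: The knob is at its home stop (within 0.1 rad), the pawl rests thrown back (over 0.42 rad), and the coupon stands upright, unloaded (under 1 N from the pusher) and at rest in the channel, after the pawl alone held it at 13 to 22 N for 1.5 s (value of joint knob below 0.1 rad and value of joint pawl above 0.42 rad and angle between coupon's own z axis and vertical below 0.1 rad and contact force between coupon and pusher below 1 N and linear speed of coupon below 0.02 m/s and x of coupon in the frame of jig between -0.008 and 0.008 m and y of coupon in the frame of jig between 0.06 and 0.105 m); the robot touches nothing.
It fails at once if the coupon is loaded with more than 24 N (contact force between coupon and pusher above 24 N).
It fails at once if the knob is forced back against the engaged pawl (over 20 N between pawl and tooth) (contact force between pawl and knob above 20 N).
It fails at once if one of the other things is shoved 20 mm or more (distance of any of tape_roll, jar, spare_coupon, tweezers, dish, stamp, mouse from where it was at the start of the episode above 0.02 m).
It also fails if it takes over 72 s, if anything falls off the work surface, if the arm or the gripper's body presses on something with over 40 N, if the wrist force passes 120 N, or if a joint passes its speed limit or range.

## Robot

A 7-joint arm with a two-finger parallel gripper is mounted at the origin on the work surface. World frame = base frame: x ahead of the robot, y to its left, z up, the work surface at z = 0. Lengths are in m, angles in rad, forces in N, time in s.
With the tool pointing down it reaches from about 0.4 to 0.875 m from the base axis. Payload 19.3 kg.
Tool frame: the origin (TCP) lies at the very end of the fingers, on their centre line; the grasp point (between the pads) lies bot.tcp_to_grasp behind it (bot.tcp_to_grasp is the distance from the TCP to the grasp point, in m); z points along the fingers, y is the direction in which the jaws open and shut (so a half turn about z gives the same grasp; the last joint's range is limited). The gripper opens to 85 mm and grips with 20 to 120 N. Pads are 22 mm wide; open, the fingers measure 114 mm over their backs; the gripper's body (76 mm by 85 mm) begins 54 mm behind the grasp point. The pads swing forward as they close: fully open they stand 13 mm farther back than shut.
Start: joints at [1.144, 0.521, -0.036, 1.599, 0.021, 1.021, -0.113], TCP at [0.218, -0.586, 0.231] pointing down, gripper open.
Joint ranges: [-2.91, 2.91], [-0.3, 2.13], [-1.5, 1.42], [0.17, 2.43], [-1.26, 4.41], [0.16, 1.93], [-2.52, 2.52]. Speed limits (rad/s): [1.89, 1.89, 2.39, 2.39, 3.01, 3.01, 3.01].

## Interface

Orientations are given as [roll, pitch, yaw] about the fixed x, y, z axes, in that order (R = Rz(yaw) Ry(pitch) Rx(roll)).
In Python, from workcell import bot gives the robot as it stands.
- The arm moves only by the tool servo_tool, never from a script. Its argument "targets" is a list of rows, each a list of 2 entries, a list of its own where there are three numbers: the shift along the tool's x, y, z in units of 0.05 m (1.0 is 0.05 m), then the turn about the tool's z in units of 5 degrees (1.0 is 5 degrees). A call has 1 to 12 rows; each row shifts and turns the commanded pose from where the row before left it, along the tool's axes as they then stand; what a row does not reach is not made up. A row lasts 1/8 s, in which the tool goes at most 62.5 mm and 10.7 degrees, less where a joint would pass 70% of its speed; a pose out of reach is approached as far as the arm can. A call with a number of a shift or a turn outside -1 to 1 is refused whole. A call with a gripper value outside its range is refused whole. "gripper" is the opening, from -1 (shut) to 1 (fully open), so that 0 is half open, set as the call begins (left out, the last holds). The fingers move at their own pace and stop on an object; "newtons" is the grip in N (left out, the last holds). Time passes only in rows, so rows that do not move let the fingers close. It gives the time, the measured TCP pose, the force and the opening at its end, in the units of the state.
- bot.observe(): the state, without advancing time (a new reading comes with each control period).
- bot.grab_frame(name): name is "scene" or "top"; returns the picture (400x640x3 uint8, blue, green, red); there is no depth.
- bot.get_calibration(name): a dict with "fx", "fy", "cx", "cy" (pixels), "pose" (4x4, takes a point from camera to world coordinates). Camera axes: x right, y up, looking along -z (the intrinsics and any distortion apply to the point x, -y, -z); pixel columns grow to the right and rows downward; lengths in m; the calibration is good to about 2 mm. A picture is of the moment at which its call begins. get_calibration takes no time and is no camera call.
- bot.job_done(): hands the job in, once; it reports no verdict.
The state is a dict: "clock": time; "qpos": joint angles; "qd": joint speeds; "joint_efforts": joint torques, N m; "position": TCP position; "tool_rot": TCP orientation; "force": force on the tool from outside, world axes, zero at the start; "moment": the same for the moment, N m; "grip_width": finger opening in m.
Only numpy, scipy, OpenCV 4.12 (cv2) and the standard library are available. Lean on these libraries where they do the work, as an engineer would, in place of code of your own. Each camera call takes 0.05 s, during which the arm holds its last target.

## Working session

There is one attempt and no reset: what is moved stays moved. The work goes in short steps, Python scripts to look and compute and a tool call to move; the robot and the scene stay as the last step left them, time stands still between calls to the robot, and variables do not carry over. Pictures are saved under pics/ and viewed, and the job is handed in when it is done.

Besides the shell and the picture viewer there is one more tool, called after "Call:" as a command line: name --argument value ..., lists and objects as JSON in quotes. servo_tool: Moves the arm, as the interface text tells. Its arguments: {"type":"object","properties":{"targets":{"type":"array","items":{"type":"array"}},"gripper":{"type":"number"},"newtons":{"type":"number"}},"required":["targets"]}

```bash
mkdir -p pics; ls
python3 - <<'E'
from workcell import bot
import cv2
print(bot.observe(), bot.tcp_to_grasp)
for n in("scene","top"):
    cv2.imwrite(f"pics/{n}0.png",bot.grab_frame(n)); print(bot.get_calibration(n))
E
```

```text
pics
{'clock': 0.0, 'qpos': array([ 1.14378818,  0.52202011, -0.03632207,  1.59998888,  0.02119676,
        1.0210833 , -0.11281099]), 'qd': array([ 0.00014711, -0.00092898,  0.00160547, -0.00064049, -0.00122336,
        0.0001413 , -0.00077092]), 'joint_efforts': array([ 1.67228376e-03, -9.27088308e+01,  1.98062003e+00, -3.69914997e+01,
        1.78779551e-02,  8.36724008e-03, -6.36904451e-05]), 'position': array([ 0.21815391, -0.58534365,  0.23072883]), 'tool_rot': array([-3.14048064e+00,  7.85320079e-05,  3.56780560e-01]), 'force': array([ 0.15454166,  0.2812237 , -0.19441825]), 'moment': array([-0.01184564, -0.03866066, -0.0291651 ]), 'grip_width': 0.08564324250442293} 0.0187
{'fx': 464.3485215662065, 'fy': 464.3485215662065, 'cx': 316.35613277477586, 'cy': 193.72151668802192, 'pose': array([[ 0.29604235, -0.76295404,  0.57468257,  1.24927051],
       [ 0.95517241,  0.23511636, -0.17990542, -0.21046943],
       [ 0.00214229,  0.60218056,  0.79835705,  1.03791928],
       [ 0.        ,  0.        ,  0.        ,  1.        ]])}
{'fx': 375.73714130075575, 'fy': 375.73714130075575, 'cx': 320.9453686893501, 'cy': 197.4694647524571, 'pose': array([[-0.00888202,  0.98991605, -0.14137652,  0.40650659],
       [-0.99985581, -0.0108382 , -0.01307266, -0.00640713],
       [-0.0144731 ,  0.14124002,  0.98986958,  1.28139914],
       [ 0.        ,  0.        ,  0.        ,  1.        ]])}
```

View pics/scene0.png

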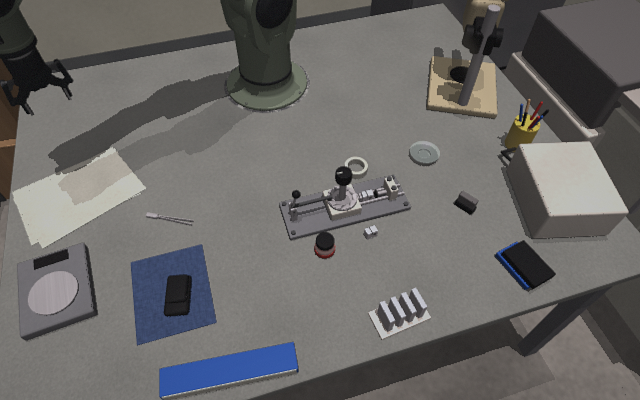

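View pics/top0.png

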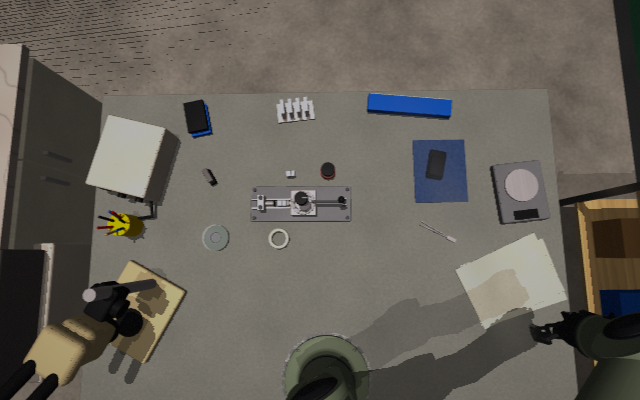

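Run:
```python
import cv2
a=cv2.imread("pics/top0.png")[165:255,235:365]; cv2.imwrite("pics/topc.png",cv2.resize(a,None,fx=6,fy=6,interpolation=cv2.INTER_CUBIC))
a=cv2.imread("pics/scene0.png")[150:245,270:420]; cv2.imwrite("pics/scenec.png",cv2.resize(a,None,fx=5,fy=5,interpolation=cv2.INTER_CUBIC))
```

```text
(no output)
```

View pics/topc.png

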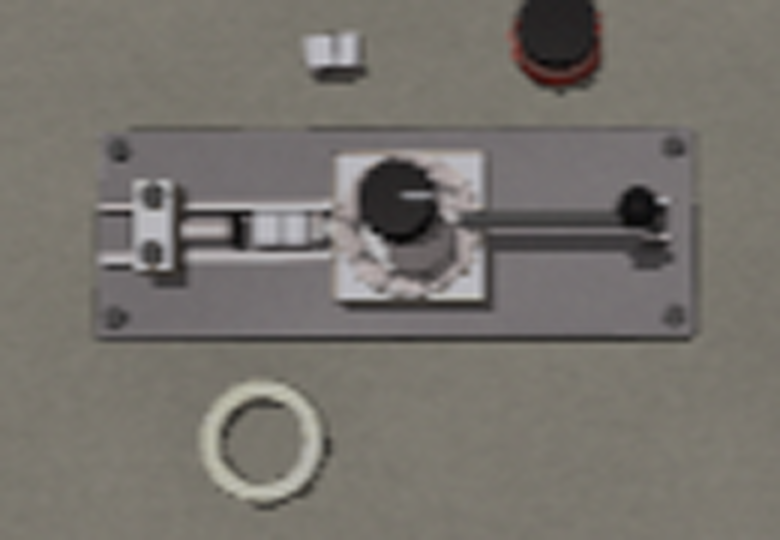

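View pics/scenec.png

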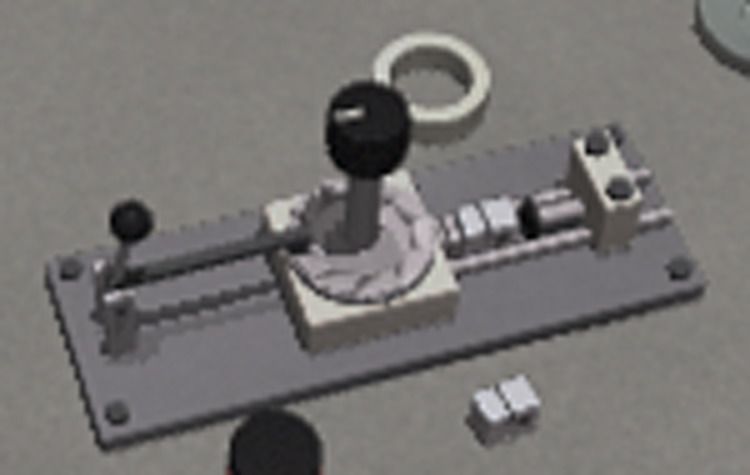

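```bash
cat > h.py <<'E'
import numpy as np
from workcell import bot
def ray(n,u,v):
    c=bot.get_calibration(n); d=np.array([(u-c['cx'])/c['fx'],-(v-c['cy'])/c['fy'],-1]); P=c['pose']
    return P[:3,3],P[:3,:3]@d
def atz(n,u,v,z):
    o,d=ray(n,u,v); return o+d*(z-o[2])/d[2]
def proj(n,p):
    c=bot.get_calibration(n); P=c['pose']; q=P[:3,:3].T@(np.asarray(p)-P[:3,3]); q=q/-q[2]
    return np.array([c['cx']+c['fx']*q[0], c['cy']-c['fy']*q[1]])
def st():
    s=bot.observe(); print({k:np.round(s[k],4).tolist() for k in('clock','position','tool_rot','force','moment','grip_width')}); return s
E
python3 - <<'E'
from h import *
np.set_printoptions(precision=4,suppress=True)
T=lambda x,y:((x+.5)/6-.5+235,(y+.5)/6-.5+165)
S=lambda x,y:((x+.5)/5-.5+270,(y+.5)/5-.5+150)
for c in[(100,128),(697,128),(693,338),(97,338)]: print('topcorner',atz('top',*T(*c),.015))
for c in[(48,262),(105,447),(703,287),(617,126)]: print('scenecorner',atz('scene',*S(*c),.015))
print('ball',atz('top',*T(637,206),.112),atz('scene',*S(131,220),.112))
print('knob',atz('top',*T(399,199),.150),atz('scene',*S(369,131),.140))
print('case',[atz('top',*T(*c),.044) for c in[(335,151),(487,151),(489,302),(335,301)]])
E
```

```text
topcorner [0.63  0.249 0.015]
topcorner [ 0.6261 -0.0919  0.015 ]
topcorner [ 0.5065 -0.0872  0.015 ]
topcorner [0.5098 0.2486 0.015 ]
scenecorner [ 0.5101 -0.085   0.015 ]
scenecorner [ 0.6327 -0.0864  0.015 ]
scenecorner [0.6306 0.2491 0.015 ]
scenecorner [0.5128 0.2486 0.015 ]
ball [ 0.5683 -0.0531  0.112 ] [ 0.5673 -0.0508  0.112 ]
knob [0.5679 0.069  0.15  ] [0.5693 0.0729 0.14  ]
case [array([0.6104, 0.1117, 0.044 ]), array([0.6094, 0.027 , 0.044 ]), array([0.5252, 0.0265, 0.044 ]), array([0.5266, 0.1115, 0.044 ])]
```

Call:
servo_tool --targets '[[[0.7, -0.62, 0], 0], [[0.7, -0.62, 0], 0], [[0.7, -0.62, 0], 0], [[0.7, -0.62, 0], 0], [[0.7, -0.62, 0], 1], [[0.7, -0.62, 0], 1], [[0.7, -0.62, 0], 1], [[0.7, -0.62, 0], 1]]'

```text
clock: 1.1
position: [0.4149, -0.2677, 0.2313]
tool_rot: [-3.142, 0.0, 0.005]
force: [0.1, -1.1, -0.6]
grip_width: 0.0858
```

Run:
```python
from h import *
s=st(); print(s['qpos'].round(3),s['joint_efforts'].round(4))
T=lambda x,y:((x+.5)/6-.5+235,(y+.5)/6-.5+165)
for x in (132,176,230,247,250,305,312): print(x,atz('top',*T(x,232),.030).round(4),atz('top',*T(x,232),.041).round(4))
```

```text
{'clock': 1.1, 'position': [0.4149, -0.2677, 0.2313], 'tool_rot': [-3.1416, 0.0002, 0.0047], 'force': [0.1125, -1.1059, -0.5691], 'moment': [0.001, 0.0189, -0.0162], 'grip_width': 0.0858}
[ 0.524  0.315 -0.088  1.935  0.035  0.893 -1.148] [ 9.12150e+00 -7.17067e+01  2.24100e-01 -3.11143e+01 -1.15900e-01
  4.82000e-02  4.76890e+00]
132 [0.568  0.2269 0.03  ] [0.5665 0.2249 0.041 ]
176 [0.5677 0.2022 0.03  ] [0.5663 0.2004 0.041 ]
230 [0.5674 0.1718 0.03  ] [0.566  0.1703 0.041 ]
247 [0.5673 0.1623 0.03  ] [0.5658 0.1608 0.041 ]
250 [0.5672 0.1606 0.03  ] [0.5658 0.1591 0.041 ]
305 [0.5669 0.1297 0.03  ] [0.5655 0.1285 0.041 ]
312 [0.5669 0.1258 0.03  ] [0.5655 0.1247 0.041 ]
```

Call:
servo_tool --targets '[[[0.38, -0.84, 0], 0], [[0.38, -0.84, 0], 0], [[0.38, -0.84, 0], 0], [[0.38, -0.84, 0], 0], [[0.38, -0.84, 0], 0], [[0.38, -0.84, 0], 0], [[0.38, -0.84, 0], 0], [[0.38, -0.84, 0], 0], [[0, 0, 0], -1], [[0, 0, 0], -1], [[0, 0, 0], -1], [[0, 0, 0], -1]]'

```text
clock: 2.6
position: [0.5635, 0.0681, 0.231]
tool_rot: [-3.141, 0.001, 0.36]
force: [0.4, 0.5, 0.4]
grip_width: 0.0855
```

```bash
python3 - <<'E'
from h import *
s=st(); print(s['qpos'].round(3),s['joint_efforts'].round(4))
E
python3 - <<'E'
import cv2
a=cv2.imread("pics/scene0.png")[170:225,345:415]; cv2.imwrite("pics/sc2.png",cv2.resize(a,None,fx=11,fy=11,interpolation=cv2.INTER_CUBIC))
E
```

```text
{'clock': 2.6, 'position': [0.5635, 0.0681, 0.231], 'tool_rot': [-3.1414, 0.0006, 0.3597], 'force': [0.391, 0.5066, 0.4413], 'moment': [-0.0148, -0.0026, -0.0278], 'grip_width': 0.0855}
[-0.013  0.443 -0.29   1.744  0.148  0.977 -1.571] [-1.60580e+00 -8.31909e+01 -1.92070e+00 -3.55683e+01 -2.57500e-01
 -5.02000e-02 -2.06360e+00]
```

View pics/sc2.png

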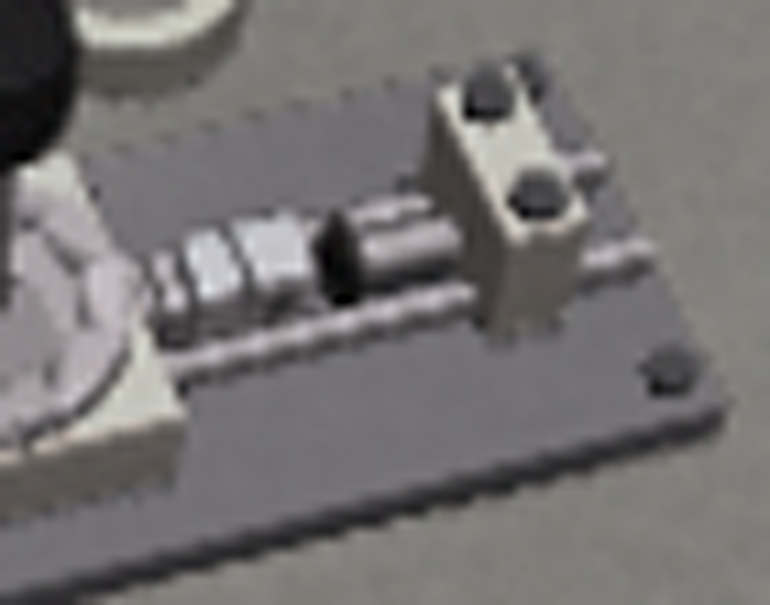

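Call:
servo_tool --targets '[[[0, 0, 0.1], -1], [[0, 0, 0.1], -1], [[0, 0, 0.1], -1], [[0, 0, 0.1], -1], [[0, 0, 0.1], -1], [[0, 0, 0.1], -1], [[0, 0, 0.1], -1], [[0, 0, 0.1], -1], [[0, 0, 0.1], -1], [[0, 0, 0.1], -1], [[0, 0, 0.1], -1], [[0, 0, 0], -1]]'

```text
clock: 4.1
position: [0.5634, 0.068, 0.1757]
tool_rot: [-3.141, 0.0, 1.407]
force: [-1.1, -0.1, 0.6]
grip_width: 0.0853
```

Call:
servo_tool --targets '[[[0, 0, 0], -1], [[0, 0, 0], -1], [[0, 0, 0], -1], [[0, 0, 0], -1], [[0, 0, 0], -1], [[0, 0, 0], -1], [[0, 0, 0], -1], [[0, 0, 0], -1], [[0, 0, 0], -1], [[0, 0, 0], -1], [[0, 0, 0], -1], [[0, 0, 0], -1]]'

```text
clock: 5.6
position: [0.5636, 0.068, 0.176]
tool_rot: [-3.141, -0.0, 2.454]
force: [-0.3, -0.3, -1.0]
grip_width: 0.0853
```

Call:
servo_tool --targets '[[[0, 0, 0], -1], [[0, 0, 0], -1], [[0, 0, 0], -1], [[0, 0, 0], -1], [[0, 0, 0], -1], [[0, 0, 0], -1], [[0, 0, 0], -1], [[0, 0, 0], -1], [[0, 0, 0], 0]]'

```text
clock: 6.72
position: [0.5636, 0.0679, 0.176]
tool_rot: [3.141, -0.001, -3.135]
force: [0.7, -0.1, 0.5]
grip_width: 0.0857
```

Run:
```python
from h import *
import cv2
s=st(); print(s['qpos'].round(3),s['joint_efforts'].round(4))
yaw=s['tool_rot'][2]; d=np.array([.568,.070])-s['position'][:2]
print('tool xy',(d@[np.cos(yaw),np.sin(yaw)])/.05,(d@[np.sin(yaw),-np.cos(yaw)])/.05)
for n in("scene","top"): cv2.imwrite(f"pics/{n}1.png",bot.grab_frame(n))
a=cv2.imread("pics/top1.png")[145:265,225:385]; cv2.imwrite("pics/top1c.png",cv2.resize(a,None,fx=5,fy=5,interpolation=cv2.INTER_CUBIC))
a=cv2.imread("pics/scene1.png")[100:240,240:420]; cv2.imwrite("pics/scene1c.png",cv2.resize(a,None,fx=4,fy=4,interpolation=cv2.INTER_CUBIC))
print(atz('scene',375,193.2,.028))
```

```text
{'clock': 6.725, 'position': [0.5636, 0.0679, 0.176], 'tool_rot': [3.1414, -0.0007, -3.1345], 'force': [0.679, -0.0842, 0.5147], 'moment': [-0.0242, -0.0198, 0.0143], 'grip_width': 0.0857}
[ 0.415  0.66  -0.94   1.775  0.615  1.031  0.819] [  0.3004 -85.9967 -19.671  -30.4542   0.2685   0.1498   1.4508]
tool xy -0.08908091721373211 0.04064615740261478
[0.56770219 0.1704946  0.028     ]
```

View pics/top1c.png

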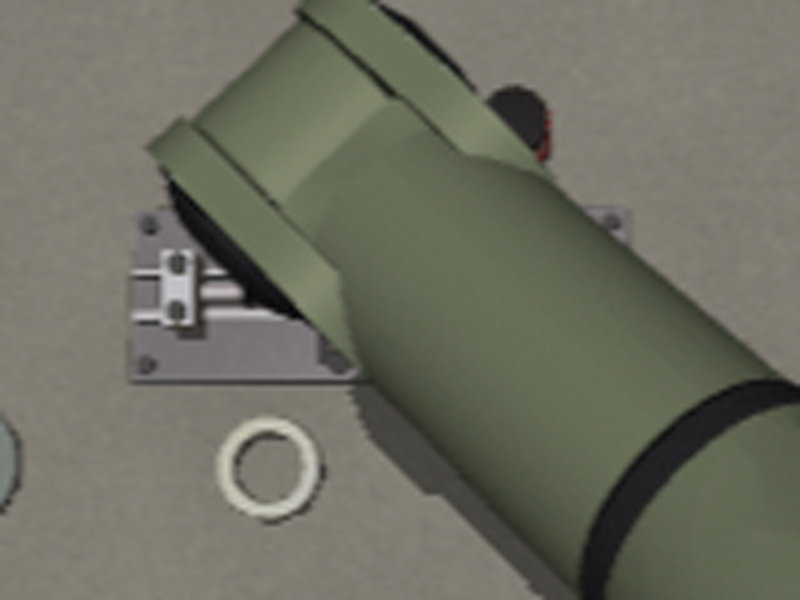

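View pics/scene1c.png

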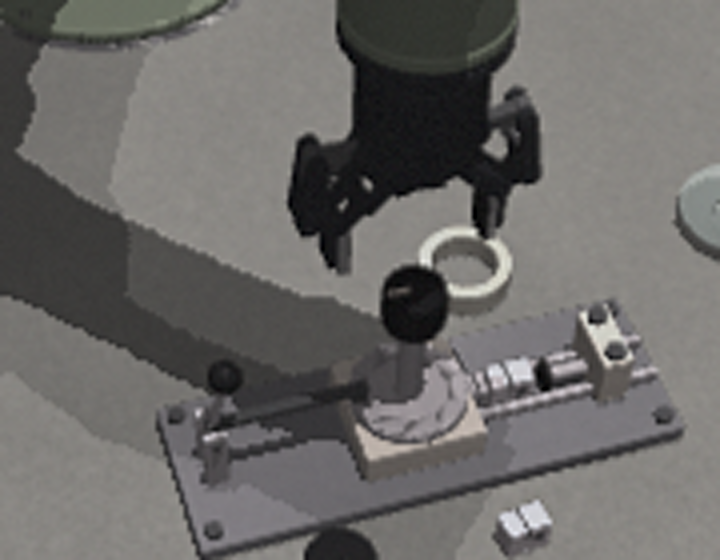

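Call:
servo_tool --targets '[[[-0.09, 0.04, 0], 0], [[0, 0, 0.3], 0], [[0, 0, 0.3], 0], [[0, 0, 0.3], 0], [[0, 0, 0.22], 0], [[0, 0, 0], 0], [[0, 0, 0], 0]]'

```text
clock: 7.7
position: [0.5684, 0.0703, 0.1206]
tool_rot: [3.141, 0.0, -3.134]
force: [-0.6, 0.2, -0.2]
grip_width: 0.0856
```

Run:
```python
from h import *
import cv2
s=st(); print(s['qpos'].round(3),s['joint_efforts'].round(4))
for n in("scene",): cv2.imwrite(f"pics/{n}2.png",bot.grab_frame(n))
a=cv2.imread("pics/scene2.png")[100:240,260:420]; cv2.imwrite("pics/scene2c.png",cv2.resize(a,None,fx=5,fy=5,interpolation=cv2.INTER_CUBIC)[:600])
```

```text
{'clock': 7.7, 'position': [0.5684, 0.0703, 0.1206], 'tool_rot': [3.1414, 0.0004, -3.1339], 'force': [-0.5526, 0.1745, -0.161], 'moment': [0.0259, 0.0176, -0.0014], 'grip_width': 0.0856}
[ 0.371  0.734 -0.885  1.804  0.693  0.946  0.762] [-1.25500e-01 -8.98798e+01 -1.92192e+01 -2.67760e+01  4.48000e-02
 -1.95000e-02 -2.19000e-02]
```

View pics/scene2c.png

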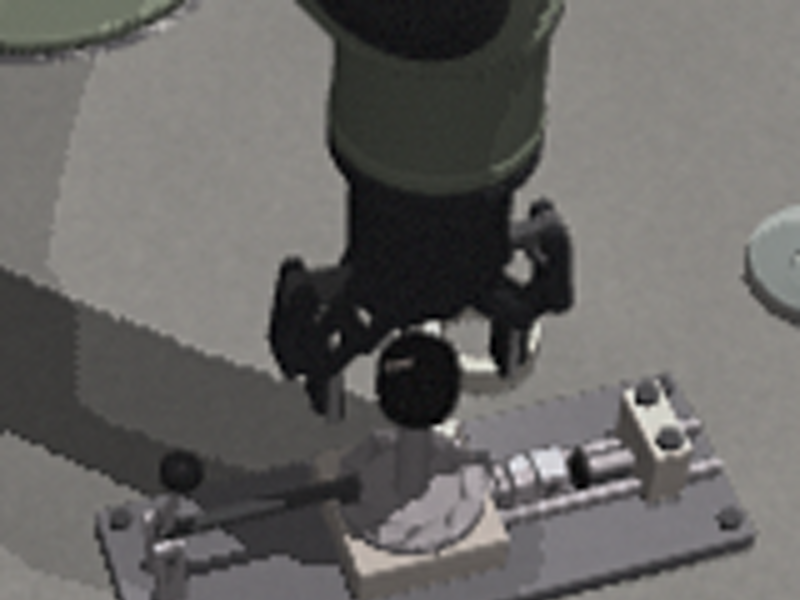

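Call:
servo_tool --targets '[[[0, 0, 0], 0], [[0, 0, 0], 0], [[0, 0, 0], 0], [[0, 0, 0], 0], [[0, 0, 0], 0], [[0, 0, 0], 0]]' --gripper -1 --newtons 50

```text
clock: 8.5
position: [0.5683, 0.0711, 0.1209]
tool_rot: [3.14, 0.001, -3.133]
force: [-2.9, 3.6, 6.8]
grip_width: 0.0391
```

Run:
```python
from h import *
s=st(); print(s['qpos'].round(3),s['joint_efforts'].round(4))
```

```text
{'clock': 8.5, 'position': [0.5683, 0.0711, 0.1209], 'tool_rot': [3.1404, 0.0008, -3.1332], 'force': [-2.8803, 3.6491, 6.8204], 'moment': [0.7911, 0.5103, -0.0443], 'grip_width': 0.0391}
[ 0.371  0.733 -0.886  1.804  0.692  0.946  0.761] [ 2.21690e+00 -8.77976e+01 -1.60628e+01 -2.63227e+01  1.09860e+00
  3.34900e-01  2.37000e-02]
```

Call:
servo_tool --targets '[[[0, 0, 0], 0.6], [[0, 0, 0], 0.8], [[0, 0, 0], 0.8], [[0, 0, 0], 0.8]]'

```text
clock: 9.0
position: [0.5684, 0.0712, 0.1209]
tool_rot: [3.14, 0.001, 2.886]
force: [-1.5, 4.7, 7.4]
grip_width: 0.0388
```

```bash
cat > r.py <<'E'
from h import *
s=st(); print(s['qpos'].round(3)[[2,6]],s['joint_efforts'].round(4)[4:], 'knob deg', np.degrees((-3.1332-s['tool_rot'][2])%(2*np.pi)).round(2))
E
python3 r.py
```

```text
{'clock': 9.0, 'position': [0.5684, 0.0712, 0.1209], 'tool_rot': [3.1402, 0.0005, 2.886], 'force': [-1.4624, 4.7395, 7.3916], 'moment': [0.8311, 0.415, 0.1217], 'grip_width': 0.0388}
[-0.826  0.533] [1.3966 0.6156 1.5118] knob deg 15.13
```

Call:
servo_tool --targets '[[[0, 0, 0], 0.8], [[0, 0, 0], 0.8], [[0, 0, 0], 0.8], [[0, 0, 0], 0.8]]'

```text
clock: 9.5
position: [0.5684, 0.0713, 0.1209]
tool_rot: [3.14, 0.0, 2.607]
force: [-2.6, 5.9, 7.1]
grip_width: 0.0391
```

```bash
python3 r.py
```

```text
{'clock': 9.5, 'position': [0.5684, 0.0713, 0.1209], 'tool_rot': [3.1399, 0.0001, 2.6069], 'force': [-2.6227, 5.9288, 7.1067], 'moment': [0.9343, 0.3983, 0.0672], 'grip_width': 0.0391}
[-0.762  0.293] [1.4299 0.7368 1.5027] knob deg 31.12
```

Call:
servo_tool --targets '[[[0, 0, 0], 0.5], [[0, 0, 0], 0.4], [[0, 0, 0], 0.4]]'

```text
clock: 9.88
position: [0.5684, 0.0714, 0.121]
tool_rot: [3.14, -0.0, 2.495]
force: [-0.9, 5.8, 6.2]
grip_width: 0.039
```

```bash
python3 r.py
```

```text
{'clock': 9.875, 'position': [0.5684, 0.0714, 0.121], 'tool_rot': [3.1398, -0.0001, 2.4946], 'force': [-0.9288, 5.8466, 6.22], 'moment': [0.963, 0.403, 0.0947], 'grip_width': 0.039}
[-0.735  0.197] [1.2628 0.6986 0.7164] knob deg 37.55
```

Call:
servo_tool --targets '[[[0, 0, 0], 0.4], [[0, 0, 0], 0.4], [[0, 0, 0], 0.4], [[0, 0, 0], 0.4]]'

```text
clock: 10.38
position: [0.5685, 0.0714, 0.1209]
tool_rot: [3.14, -0.0, 2.355]
force: [-1.7, 5.9, 5.2]
grip_width: 0.0391
```

```bash
python3 r.py
```

```text
{'clock': 10.375, 'position': [0.5685, 0.0714, 0.1209], 'tool_rot': [3.1397, -0.0003, 2.355], 'force': [-1.686, 5.9136, 5.2097], 'moment': [1.0126, 0.3329, 0.0485], 'grip_width': 0.0391}
[-0.702  0.079] [1.2696 0.7855 0.7216] knob deg 45.55
```

Call:
servo_tool --targets '[[[0, 0, 0], 0.4], [[0, 0, 0], 0.4], [[0, 0, 0], 0.4]]'

```text
clock: 10.75
position: [0.5685, 0.0714, 0.1209]
tool_rot: [3.14, -0.0, 2.25]
force: [-1.4, 5.2, 5.5]
grip_width: 0.039
```

```bash
python3 r.py
```

```text
{'clock': 10.75, 'position': [0.5685, 0.0714, 0.1209], 'tool_rot': [3.1397, -0.0005, 2.2503], 'force': [-1.3581, 5.2469, 5.535], 'moment': [1.119, 0.2605, 0.1539], 'grip_width': 0.039}
[-0.676 -0.01 ] [1.2353 0.8684 0.6764] knob deg 51.55
```

Call:
servo_tool --targets '[[[0, 0, 0], 0.4], [[0, 0, 0], 0.4], [[0, 0, 0], 0.4]]'

```text
clock: 11.12
position: [0.5685, 0.0715, 0.1209]
tool_rot: [3.14, -0.001, 2.146]
force: [-0.7, 5.9, 5.8]
grip_width: 0.039
```

```bash
python3 r.py
```

```text
{'clock': 11.125, 'position': [0.5685, 0.0715, 0.1209], 'tool_rot': [3.1397, -0.0007, 2.1457], 'force': [-0.7493, 5.926, 5.7742], 'moment': [1.0916, 0.1913, 0.1614], 'grip_width': 0.039}
[-0.651 -0.099] [1.1515 0.9278 0.5882] knob deg 57.54
```

Call:
servo_tool --targets '[[[0, 0, 0], 0.4], [[0, 0, 0], 0.4], [[0, 0, 0], 0.4]]'

```text
clock: 11.5
position: [0.5686, 0.0715, 0.1209]
tool_rot: [3.14, -0.001, 2.041]
force: [-1.2, 6.2, 5.7]
grip_width: 0.0389
```

```bash
python3 r.py
```

```text
{'clock': 11.5, 'position': [0.5686, 0.0715, 0.1209], 'tool_rot': [3.1397, -0.0008, 2.0411], 'force': [-1.1956, 6.1908, 5.7376], 'moment': [1.1372, 0.14, 0.2201], 'grip_width': 0.0389}
[-0.625 -0.187] [1.128  0.9976 0.5763] knob deg 63.54
```

Call:
servo_tool --targets '[[[0, 0, 0], 0.4], [[0, 0, 0], 0.4], [[0, 0, 0], 0.4]]'

```text
clock: 11.88
position: [0.5686, 0.0715, 0.1209]
tool_rot: [3.14, -0.001, 1.936]
force: [0.1, 5.6, 5.5]
grip_width: 0.0388
```

```bash
python3 r.py
```

```text
{'clock': 11.875, 'position': [0.5686, 0.0715, 0.1209], 'tool_rot': [3.1397, -0.0011, 1.9364], 'force': [0.0873, 5.5669, 5.4919], 'moment': [1.1477, 0.058, 0.1784], 'grip_width': 0.0388}
[-0.6   -0.275] [1.1035 1.0689 0.5681] knob deg 69.54
```

Call:
servo_tool --targets '[[[0, 0, 0], 0.4], [[0, 0, 0], 0.4], [[0, 0, 0], 0.4]]'

```text
clock: 12.25
position: [0.5687, 0.0715, 0.1209]
tool_rot: [3.14, -0.001, 1.832]
force: [0.3, 5.7, 5.7]
grip_width: 0.039
```

```bash
python3 r.py
```

```text
{'clock': 12.25, 'position': [0.5687, 0.0715, 0.1209], 'tool_rot': [3.1397, -0.0013, 1.8317], 'force': [0.2564, 5.7395, 5.6569], 'moment': [1.1423, -0.0505, 0.2102], 'grip_width': 0.039}
[-0.574 -0.363] [1.0684 1.1423 0.5522] knob deg 75.53
```

```bash
python3 - <<'E'
from h import *
import cv2
M=[]
for i in range(4):
    im=bot.grab_frame("scene"); M.append(bot.observe()['moment'])
print(np.round(M,3))
cv2.imwrite("pics/scene3.png",im)
a=im[170:225,345:415]; cv2.imwrite("pics/sc3.png",cv2.resize(a,None,fx=11,fy=11,interpolation=cv2.INTER_CUBIC))
E
python3 r.py
```

```text
[[ 1.19  -0.062  0.15 ]
 [ 1.121  0.011  0.096]
 [ 1.169 -0.096  0.094]
 [ 1.186  0.011  0.124]]
{'clock': 12.45, 'position': [0.5687, 0.0716, 0.1209], 'tool_rot': [3.1397, -0.0012, 1.8327], 'force': [0.9608, 5.6375, 4.8509], 'moment': [1.1864, 0.0113, 0.1237], 'grip_width': 0.0388}
[-0.574 -0.363] [ 0.9355  1.0551 -0.2072] knob deg 75.47
```

View pics/sc3.png

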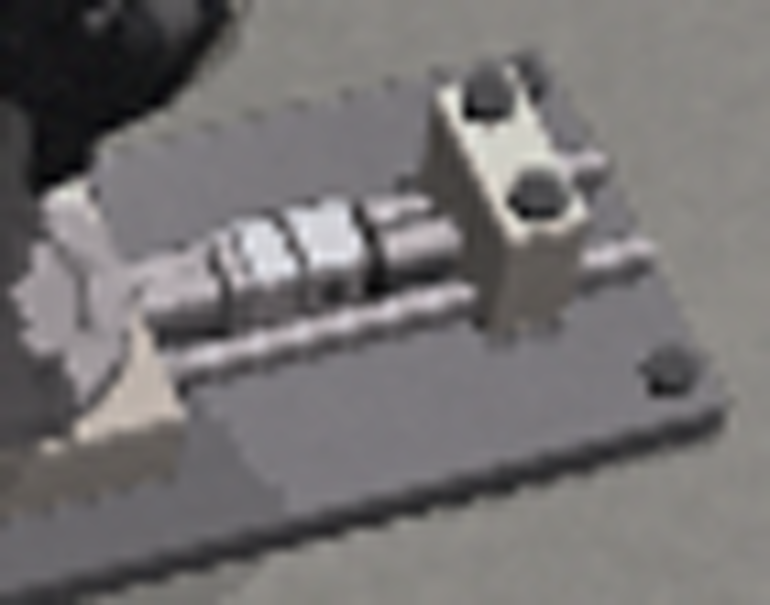

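Call:
servo_tool --targets '[[[0, 0, 0], 0.6], [[0, 0, 0], 0.6], [[0, 0, 0], 0.6], [[0, 0, 0], 0.6], [[0, 0, 0], 0.6]]'

```text
clock: 13.08
position: [0.5688, 0.0716, 0.1209]
tool_rot: [3.14, -0.002, 1.569]
force: [1.7, 6.0, 5.0]
grip_width: 0.0388
```

```bash
python3 r.py
```

```text
{'clock': 13.075, 'position': [0.5688, 0.0716, 0.1209], 'tool_rot': [3.1398, -0.0018, 1.5693], 'force': [1.7362, 5.9697, 5.0094], 'moment': [1.194, -0.213, 0.2653], 'grip_width': 0.0388}
[-0.508 -0.583] [1.0539 1.3608 0.9019] knob deg 90.56
```

Call:
servo_tool --targets '[[[0, 0, 0], 0.6], [[0, 0, 0], 0.6], [[0, 0, 0], 0.6], [[0, 0, 0], 0.6], [[0, 0, 0], 0.6]]'

```text
clock: 13.7
position: [0.5689, 0.0716, 0.1209]
tool_rot: [3.14, -0.002, 1.308]
force: [1.9, 6.3, 3.8]
grip_width: 0.0391
```

```bash
python3 r.py
```

```text
{'clock': 13.7, 'position': [0.5689, 0.0716, 0.1209], 'tool_rot': [3.1401, -0.0022, 1.3076], 'force': [1.9231, 6.3351, 3.821], 'moment': [1.1337, -0.3971, 0.2953], 'grip_width': 0.0391}
[-0.442 -0.801] [0.9361 1.5144 0.8726] knob deg 105.56
```

Call:
servo_tool --targets '[[[0, 0, 0], 0.6], [[0, 0, 0], 0.4], [[0, 0, 0], 0.3], [[0, 0, 0], 0]]'

```text
clock: 14.2
position: [0.569, 0.0715, 0.1209]
tool_rot: [3.14, -0.002, 1.195]
force: [2.5, 5.3, 4.0]
grip_width: 0.0388
```

```bash
python3 r.py;  python3 - <<'E'
from h import *
import cv2
im=bot.grab_frame("scene")
cv2.imwrite("pics/scene4.png",im)
a=im[130:240,270:420]; cv2.imwrite("pics/sc4.png",cv2.resize(a,None,fx=5,fy=5,interpolation=cv2.INTER_CUBIC))
E
```

```text
{'clock': 14.2, 'position': [0.569, 0.0715, 0.1209], 'tool_rot': [3.1402, -0.0023, 1.1953], 'force': [2.5307, 5.2705, 4.0268], 'moment': [1.095, -0.4366, 0.1745], 'grip_width': 0.0388}
[-0.413 -0.894] [ 0.5935  1.4514 -0.5233] knob deg 111.99
```

View pics/sc4.png

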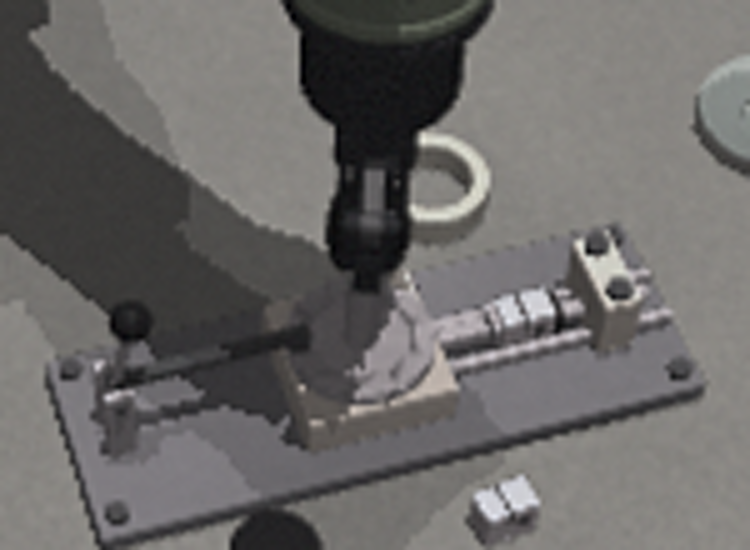

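Call:
servo_tool --targets '[[[0, 0, 0], 0], [[0, 0, 0], 0], [[0, 0, 0], 0], [[0, 0, 0], 0], [[0, 0, 0], 0]]' --gripper 1

```text
clock: 14.88
position: [0.5682, 0.0701, 0.1203]
tool_rot: [-3.142, 0.0, 1.194]
force: [-0.9, 1.0, -0.1]
grip_width: 0.0855
```

```bash
python3 r.py;  python3 - <<'E'
from h import *
import cv2
im=bot.grab_frame("scene")
cv2.imwrite("pics/scene5.png",im)
a=im[130:240,270:420]; cv2.imwrite("pics/sc5.png",cv2.resize(a,None,fx=5,fy=5,interpolation=cv2.INTER_CUBIC))
E
```

```text
{'clock': 14.875, 'position': [0.5682, 0.0701, 0.1203], 'tool_rot': [-3.1415, 0.0, 1.1944], 'force': [-0.9486, 0.961, -0.072], 'moment': [0.0415, 0.0239, -0.022], 'grip_width': 0.0855}
[-0.412 -0.894] [ 0.0155  0.0037 -0.    ] knob deg 112.05
```

View pics/sc5.png

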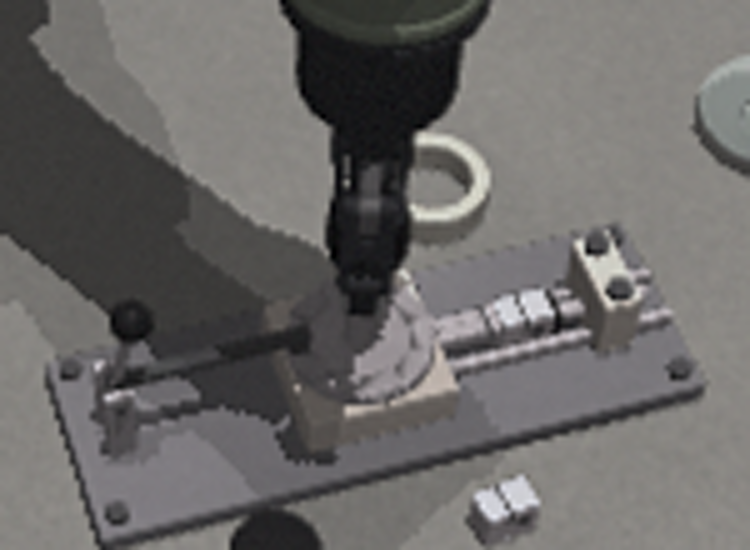

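Call:
servo_tool --targets '[[[0, 0, 0], 0], [[0, 0, -0.1], 0], [[0, 0, -0.35], 0], [[0, 0, -0.35], 0], [[0, 0, -0.35], 0], [[0, 0, -0.35], 0], [[0, 0, 0], -0.8], [[0, 0, 0], -0.9], [[0, 0, 0], -0.9], [[0, 0, 0], -0.9], [[0, 0, 0], -0.8], [[0, 0, 0], 0]]'

```text
clock: 16.42
position: [0.5683, 0.07, 0.1959]
tool_rot: [3.141, -0.0, 1.569]
force: [0.1, -0.7, 0.1]
grip_width: 0.0853
```

Call:
servo_tool --targets '[[[-0.3, 0, 0], 0], [[-0.3, 0, 0], 0], [[-0.3, 0, 0], 0], [[-0.3, 0, 0], 0], [[-0.1, 0, 0], 0], [[0, 0, 0], 0], [[0, 0, 0], 0]]' --gripper -1

```text
clock: 17.3
position: [0.5682, 0.0057, 0.1953]
tool_rot: [3.142, -0.0, 1.57]
force: [-0.0, -0.1, -0.2]
grip_width: 0.0004
```

```bash
python3 r.py;  python3 - <<'E'
from h import *
import cv2
im=bot.grab_frame("scene")
cv2.imwrite("pics/scene6.png",im)
a=im[130:240,270:420]; cv2.imwrite("pics/sc6.png",cv2.resize(a,None,fx=5,fy=5,interpolation=cv2.INTER_CUBIC))
E
```

```text
{'clock': 17.3, 'position': [0.5682, 0.0057, 0.1953], 'tool_rot': [3.1415, -0.0003, 1.5704], 'force': [-0.0492, -0.0837, -0.1536], 'moment': [0.0047, -0.0216, 0.0383], 'grip_width': 0.0004}
[-0.534 -0.398] [0.0389 0.013  0.0122] knob deg 90.5
```

View pics/sc6.png

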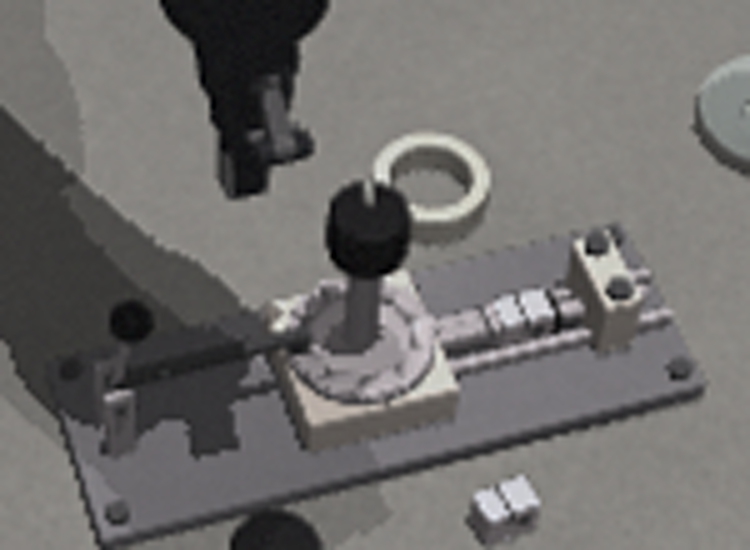

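Call:
servo_tool --targets '[[[0, 0, 0.46], 0], [[0, 0, 0.46], 0], [[0, 0, 0.46], 0], [[0, 0, 0.46], 0], [[0, 0, 0], 0], [[-0.2, 0, 0], 0], [[-0.2, 0, 0], 0], [[-0.1, 0, 0], 0], [[0, 0, 0], 0]]'

```text
clock: 18.48
position: [0.5682, -0.0206, 0.1036]
tool_rot: [3.141, 0.0, 1.569]
force: [-0.1, -0.2, -0.3]
grip_width: 0.0002
```

```bash
python3 r.py;  python3 - <<'E'
from h import *
import cv2
im=bot.grab_frame("scene")
cv2.imwrite("pics/scene7.png",im)
a=im[130:240,270:420]; cv2.imwrite("pics/sc7.png",cv2.resize(a,None,fx=5,fy=5,interpolation=cv2.INTER_CUBIC))
E
```

```text
{'clock': 18.475, 'position': [0.5682, -0.0206, 0.1036], 'tool_rot': [3.1412, 0.0001, 1.5687], 'force': [-0.0631, -0.1951, -0.3222], 'moment': [0.0332, -0.0028, -0.0197], 'grip_width': 0.0002}
[-0.478 -0.429] [0.0628 0.0455 0.1956] knob deg 90.6
```

View pics/sc7.png

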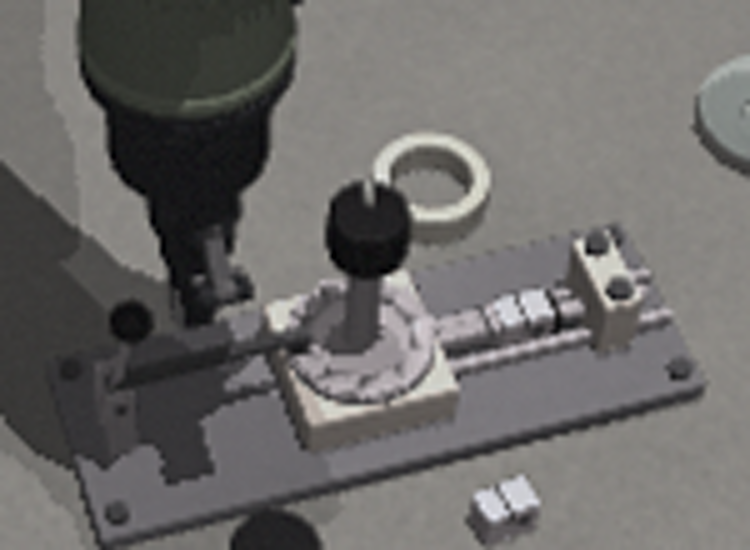

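Call:
servo_tool --targets '[[[-0.08, 0, 0], 0], [[-0.08, 0, 0], 0], [[-0.06, 0, 0], 0], [[-0.06, 0, 0], 0], [[-0.06, 0, 0], 0], [[-0.06, 0, 0], 0]]'

```text
clock: 19.27
position: [0.5681, -0.0403, 0.1033]
tool_rot: [-3.141, 0.0, 1.57]
force: [0.7, -0.5, 0.6]
grip_width: -0.0002
```

Call:
servo_tool --targets '[[[-0.06, 0, 0], 0], [[-0.06, 0, 0], 0], [[-0.06, 0, 0], 0]]'

```text
clock: 19.65
position: [0.5681, -0.0492, 0.1033]
tool_rot: [-3.142, 0.0, 1.57]
force: [-0.1, -0.4, -0.9]
grip_width: 0.0001
```

Call:
servo_tool --targets '[[[-0.06, 0, 0], 0], [[-0.06, 0, 0], 0], [[-0.04, 0, 0], 0], [[0, 0, 0], 0]]'

```text
clock: 20.15
position: [0.5681, -0.0569, 0.1033]
tool_rot: [3.142, -0.0, 1.57]
force: [-0.4, -0.4, 0.4]
grip_width: 0.0001
```

```bash
python3 r.py;  python3 - <<'E'
from h import *
import cv2
im=bot.grab_frame("scene")
cv2.imwrite("pics/scene8.png",im)
a=im[130:240,270:420]; cv2.imwrite("pics/sc8.png",cv2.resize(a,None,fx=5,fy=5,interpolation=cv2.INTER_CUBIC))
E
```

```text
{'clock': 20.15, 'position': [0.5681, -0.0569, 0.1033], 'tool_rot': [3.1416, -0.0001, 1.5696], 'force': [-0.3586, -0.4466, 0.396], 'moment': [-0.0361, 0.0505, 0.0129], 'grip_width': 0.0001}
[-0.478 -0.363] [0.0092 0.0041 0.0735] knob deg 90.55
```

View pics/sc8.png

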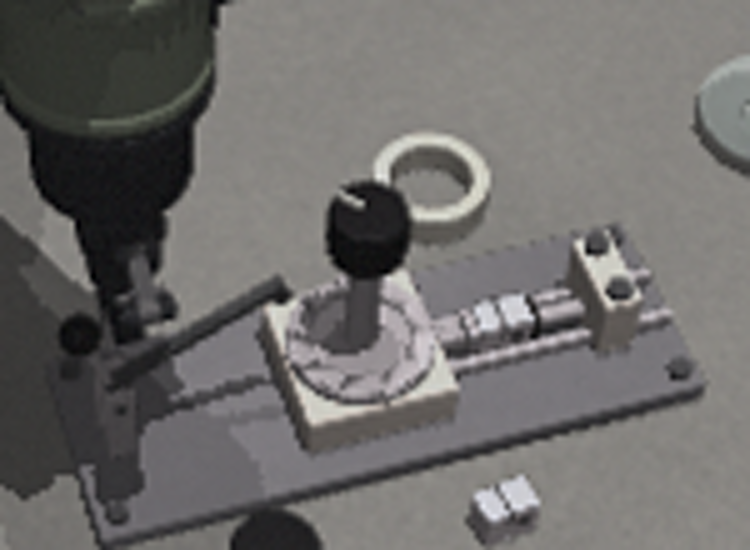

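Call:
servo_tool --targets '[[[0, 0, -0.3], 0], [[0, 0, -0.5], 0], [[0, 0, -0.5], 0], [[0, 0, -0.54], 0], [[0.5, 0, 0], 0], [[0.5, 0, 0], 0], [[0.5, 0, 0], 0], [[0.5, 0, 0], 0], [[0.54, 0, 0], 0]]'

```text
clock: 21.32
position: [0.5683, 0.071, 0.1964]
tool_rot: [3.141, -0.0, 1.57]
force: [1.2, 0.4, 0.5]
grip_width: 0.0003
```

Call:
servo_tool --targets '[[[0, 0, 0], 0], [[0, 0, 0], 0], [[0, 0, 0], 0], [[0, 0, 0], 0], [[0, 0, 0], 0]]' --gripper 1

```text
clock: 21.95
position: [0.5682, 0.0698, 0.1953]
tool_rot: [-3.141, 0.0, 1.569]
force: [0.3, 0.1, -0.3]
grip_width: 0.0854
```

```bash
python3 r.py;  python3 - <<'E'
from h import *
import cv2
im=bot.grab_frame("scene")
cv2.imwrite("pics/scene9.png",im)
a=im[110:240,270:420]; cv2.imwrite("pics/sc9.png",cv2.resize(a,None,fx=4.5,fy=4.5,interpolation=cv2.INTER_CUBIC))
E
```

```text
{'clock': 21.95, 'position': [0.5682, 0.0698, 0.1953], 'tool_rot': [-3.1415, 0.0, 1.5693], 'force': [0.285, 0.06, -0.3454], 'moment': [0.0097, 0.01, -0.061], 'grip_width': 0.0854}
[-0.55  -0.519] [0.0185 0.009  0.007 ] knob deg 90.57
```

View pics/sc9.png

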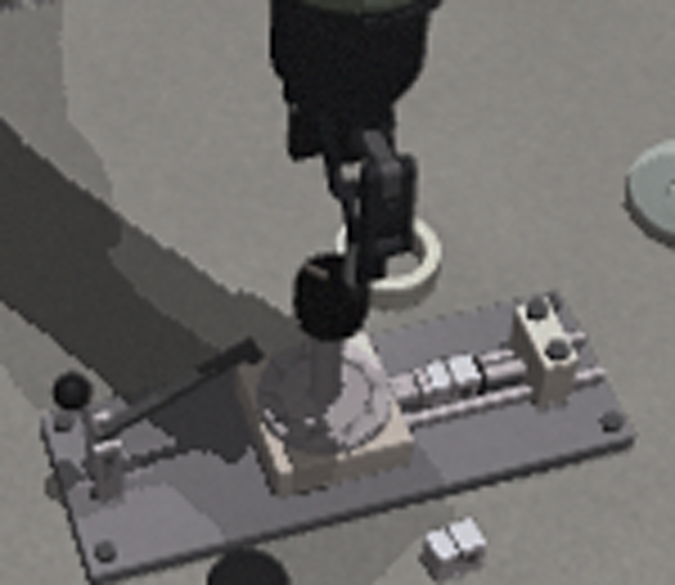

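Call:
servo_tool --targets '[[[0.03, 0, 0.3], 0], [[0, 0, 0.4], 0], [[0, 0, 0.4], 0], [[0, 0, 0.38], 0], [[0, 0, 0], 0]]'

```text
clock: 22.62
position: [0.5673, 0.0716, 0.1196]
tool_rot: [-3.139, 0.0, 1.57]
force: [-0.8, -1.2, 0.1]
grip_width: 0.0854
```

Call:
servo_tool --targets '[[[0, 0, 0], 0], [[0, 0, 0], 0], [[0, 0, 0], 0], [[0, 0, 0], 0], [[0, 0, 0], 0], [[0, 0, 0], 0]]' --gripper -1 --newtons 40

```text
clock: 23.38
position: [0.5688, 0.0716, 0.1221]
tool_rot: [3.14, -0.0, 1.57]
force: [0.4, -0.5, 5.2]
grip_width: 0.0389
```

Call:
servo_tool --targets '[[[0, 0, 0], -0.8], [[0, 0, 0], -0.8], [[0, 0, 0], -0.8], [[0, 0, 0], -0.8], [[0, 0, 0], -0.8]]'

```text
clock: 24.0
position: [0.5687, 0.0716, 0.1221]
tool_rot: [3.14, 0.0, 1.921]
force: [-0.4, -0.8, 5.5]
grip_width: 0.0391
```

```bash
python3 r.py
```

```text
{'clock': 24.0, 'position': [0.5687, 0.0716, 0.1221], 'tool_rot': [3.1403, 0.0004, 1.9209], 'force': [-0.4125, -0.7947, 5.4564], 'moment': [-0.0586, 0.1276, -0.001], 'grip_width': 0.0391}
[-0.594 -0.288] [-0.2531 -0.4327 -1.4887] knob deg 70.42
```

Call:
servo_tool --targets '[[[0, 0, 0], -0.6], [[0, 0, 0], -0.6], [[0, 0, 0], -0.6], [[0, 0, 0], -0.6]]'

```text
clock: 24.5
position: [0.5686, 0.0716, 0.1221]
tool_rot: [3.141, 0.001, 2.13]
force: [-1.4, -0.7, 7.6]
grip_width: 0.0397
```

```bash
python3 r.py
```

```text
{'clock': 24.5, 'position': [0.5686, 0.0716, 0.1221], 'tool_rot': [3.1406, 0.0007, 2.1297], 'force': [-1.3575, -0.6779, 7.6162], 'moment': [-0.1312, 0.3464, -0.0433], 'grip_width': 0.0397}
[-0.646 -0.112] [-0.1034 -0.5752 -1.1141] knob deg 58.46
```

Call:
servo_tool --targets '[[[0, 0, 0], -0.5], [[0, 0, 0], -0.5], [[0, 0, 0], -0.5]]'

```text
clock: 24.88
position: [0.5686, 0.0715, 0.1221]
tool_rot: [3.141, 0.001, 2.26]
force: [-1.2, -1.4, 7.9]
grip_width: 0.0391
```

```bash
python3 r.py
python3 - <<'E'
from h import *
import cv2
im=bot.grab_frame("scene")
cv2.imwrite("pics/scene10.png",im)
a=im[130:240,270:420]; cv2.imwrite("pics/sc10.png",cv2.resize(a,None,fx=5,fy=5,interpolation=cv2.INTER_CUBIC))
E
```

```text
{'clock': 24.875, 'position': [0.5686, 0.0715, 0.1221], 'tool_rot': [3.1408, 0.0009, 2.2603], 'force': [-1.2436, -1.4392, 7.8685], 'moment': [-0.112, 0.3372, -0.0689], 'grip_width': 0.0391}
[-0.677 -0.001] [-0.0235 -0.6661 -0.9261] knob deg 50.98
```

View pics/sc10.png

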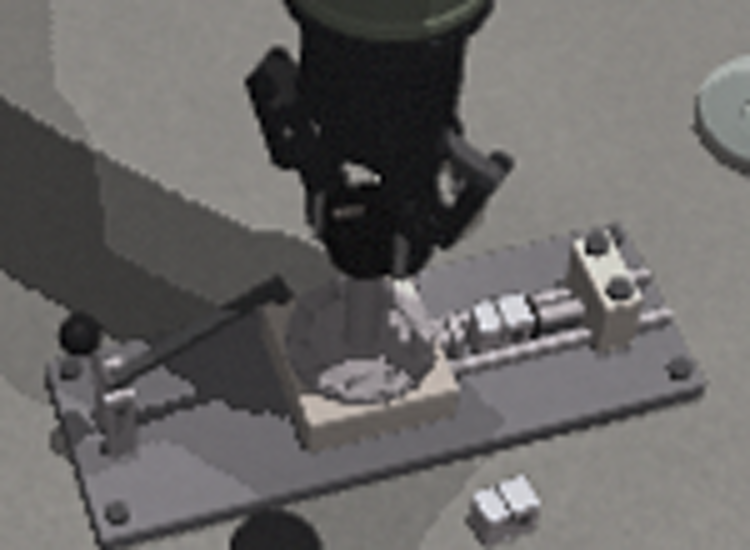

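Call:
servo_tool --targets '[[[0, 0, 0], -0.3], [[0, 0, 0], -0.3], [[0, 0, 0], -0.3]]'

```text
clock: 25.3
position: [0.5686, 0.0716, 0.1221]
tool_rot: [3.141, 0.001, 2.338]
force: [-2.6, -2.1, 7.8]
grip_width: 0.0389
```

```bash
python3 r.py
```

```text
{'clock': 25.3, 'position': [0.5686, 0.0716, 0.1221], 'tool_rot': [3.141, 0.0009, 2.3382], 'force': [-2.632, -2.1404, 7.7893], 'moment': [-0.1726, 0.3872, -0.0234], 'grip_width': 0.0389}
[-0.696  0.065] [ 0.0714 -0.6903 -0.5446] knob deg 46.51
```

Call:
servo_tool --targets '[[[0, 0, 0], -0.3], [[0, 0, 0], -0.3], [[0, 0, 0], -0.3]]'

```text
clock: 25.68
position: [0.5686, 0.0715, 0.1221]
tool_rot: [3.141, 0.001, 2.417]
force: [-1.6, -1.2, 7.0]
grip_width: 0.039
```

```bash
python3 r.py
```

```text
{'clock': 25.675, 'position': [0.5686, 0.0715, 0.1221], 'tool_rot': [3.1411, 0.001, 2.4167], 'force': [-1.616, -1.2345, 7.0428], 'moment': [-0.1438, 0.4238, -0.0811], 'grip_width': 0.039}
[-0.715  0.132] [ 0.0942 -0.7535 -0.5453] knob deg 42.01
```

Call:
servo_tool --targets '[[[0, 0, 0], -0.3], [[0, 0, 0], -0.3], [[0, 0, 0], -0.3]]'

```text
clock: 26.05
position: [0.5683, 0.0716, 0.122]
tool_rot: [3.141, 0.0, 2.494]
force: [-2.9, -0.7, 8.4]
grip_width: 0.0386
```

```bash
python3 r.py
```

```text
{'clock': 26.05, 'position': [0.5683, 0.0716, 0.122], 'tool_rot': [3.1413, 0.0003, 2.4945], 'force': [-2.8944, -0.7089, 8.4244], 'moment': [-0.2144, 0.6302, -1.2325], 'grip_width': 0.0386}
[-0.734  0.198] [ 1.0289 -1.0386  0.4027] knob deg 37.56
```

Call:
servo_tool --targets '[[[0, 0, 0], -0.3], [[0, 0, 0], -0.3], [[0, 0, 0], -0.3]]'

```text
clock: 26.42
position: [0.5686, 0.0713, 0.122]
tool_rot: [3.141, 0.001, 2.573]
force: [-1.7, -0.8, 6.4]
grip_width: 0.039
```

```bash
python3 r.py
```

```text
{'clock': 26.425, 'position': [0.5686, 0.0713, 0.122], 'tool_rot': [3.1413, 0.0009, 2.5729], 'force': [-1.693, -0.8441, 6.4266], 'moment': [-0.0013, 0.3721, -1.2816], 'grip_width': 0.039}
[-0.752  0.265] [ 0.8091 -0.4384  0.4836] knob deg 33.07
```

Call:
servo_tool --targets '[[[0, 0, 0], -0.3], [[0, 0, 0], -0.3], [[0, 0, 0], -0.3]]'

```text
clock: 26.8
position: [0.5683, 0.0715, 0.1219]
tool_rot: [-3.142, 0.0, 2.652]
force: [-4.9, 0.2, 7.2]
grip_width: 0.0396
```

```bash
python3 r.py;  python3 - <<'E'
from h import *
import cv2
im=bot.grab_frame("scene")
cv2.imwrite("pics/scene11.png",im)
a=im[130:240,270:420]; cv2.imwrite("pics/sc11.png",cv2.resize(a,None,fx=5,fy=5,interpolation=cv2.INTER_CUBIC))
E
```

```text
{'clock': 26.8, 'position': [0.5683, 0.0715, 0.1219], 'tool_rot': [-3.1416, 0.0003, 2.6518], 'force': [-4.89, 0.2022, 7.1921], 'moment': [0.1498, 1.3315, -1.0219], 'grip_width': 0.0396}
[-0.771  0.332] [ 0.8377 -0.9992  0.6269] knob deg 28.54
```

View pics/sc11.png

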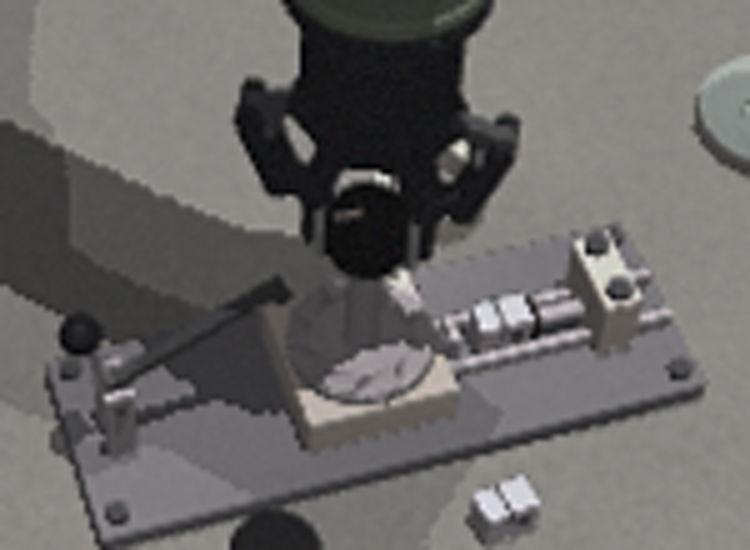

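Call:
servo_tool --targets '[[[0, 0, 0], 0], [[0, 0, 0], 0], [[0, 0, 0], 0], [[0, 0, 0], 0], [[0, 0, 0], 0]]' --gripper 1

```text
clock: 27.48
position: [0.5682, 0.0716, 0.1213]
tool_rot: [-3.142, -0.0, 2.652]
force: [0.0, -0.5, 0.5]
grip_width: 0.0851
```

Call:
servo_tool --targets '[[[0, 0, -0.1], 0], [[0, 0, -0.3], 0], [[0, 0, -0.4], 0], [[0, 0, -0.5], 0], [[0, 0, -0.5], 0], [[0, 0, -0.5], 0], [[-0.5, 0, -0.5], 0], [[0.8, 0, -0.5], 0], [[0.8, 0, 0], 0], [[0.8, 0, 0], 0], [[0, 0, 0], 0], [[0, 0, 0], 0]]'

```text
clock: 28.98
position: [0.4848, 0.1161, 0.2873]
tool_rot: [3.141, 0.001, 2.652]
force: [0.0, 0.2, -0.2]
grip_width: 0.0853
```

```bash
python3 r.py;  python3 - <<'E'
from h import *
import cv2
im=bot.grab_frame("scene")
cv2.imwrite("pics/scene12.png",im)
b=cv2.imread("pics/scene0.png")
f=lambda im:cv2.resize(im[150:240,270:420],None,fx=5,fy=3.3*5/3.3,interpolation=cv2.INTER_CUBIC)
cv2.imwrite("pics/sc12.png",f(im))
cv2.imwrite("pics/all12.png",im)
t=bot.grab_frame("top"); cv2.imwrite("pics/top12.png",t)
E
```

```text
{'clock': 28.975, 'position': [0.4848, 0.1161, 0.2873], 'tool_rot': [3.1412, 0.0013, 2.6516], 'force': [0.0188, 0.2106, -0.1778], 'moment': [0.0075, 0.051, -0.034], 'grip_width': 0.0853}
[-0.949  0.391] [-0.1509  0.0108 -0.029 ] knob deg 28.55
```

View pics/sc12.png

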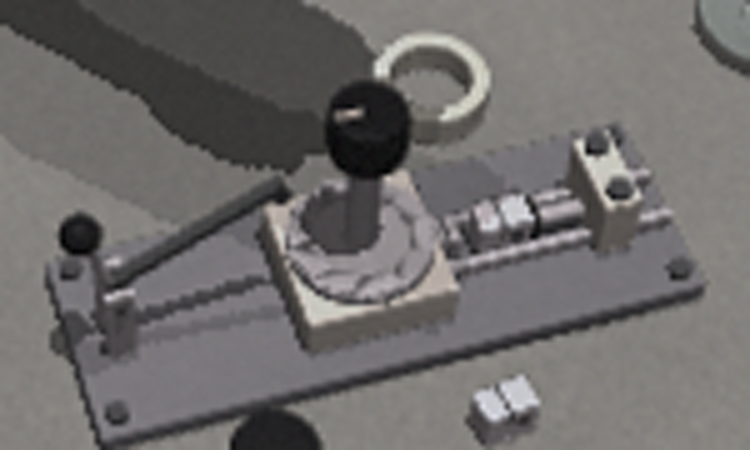

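View pics/top12.png

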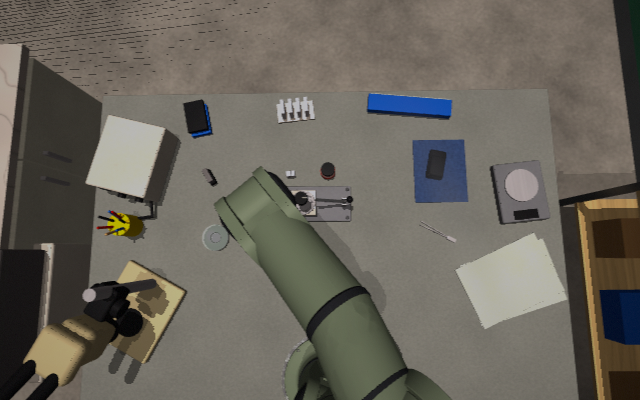

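Run:
```python
import cv2,numpy as np
a=cv2.imread("pics/scene0.png");b=cv2.imread("pics/scene12.png")
f=lambda im:cv2.resize(im[160:190,328:358],None,fx=12,fy=12,interpolation=cv2.INTER_CUBIC)
cv2.imwrite("pics/cmp.png",np.hstack([f(a),f(b)]))
```

```text
(no output)
```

View pics/cmp.png

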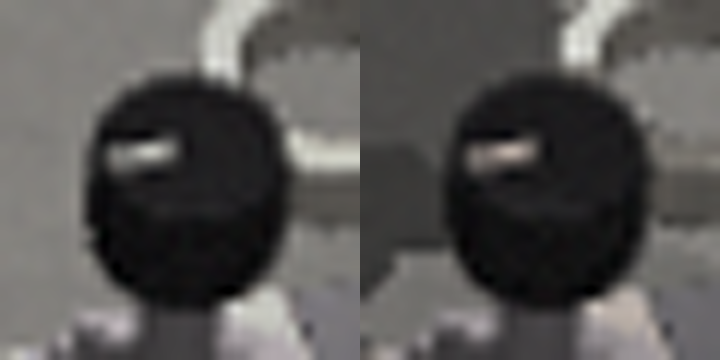

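Run:
```python
import cv2,numpy as np
from h import *
ref=None
def ang(im,box=(168,178,334,346)):
    r0,r1,c0,c1=box
    g=im[r0:r1,c0:c1].astype(float).mean(2); w=np.clip(g-60,0,None)
    vv,uu=np.mgrid[r0:r1,c0:c1]
    P=np.array([atz('scene',u,v,.156)[:2] for u,v in zip(uu.ravel(),vv.ravel())]); w=w.ravel()
    m=(w[:,None]*P).sum(0)/w.sum(); C=((P-m).T*w)@(P-m)/w.sum()
    e,V=np.linalg.eigh(C); d=V[:,1]; 
    return m.round(4), np.degrees(np.arctan2(d[1],d[0]))%180, w.max(), np.sqrt(e).round(4), np.degrees(np.arctan2(*(m-K)[::-1]))
K=np.array([.5685,.0712])
a=cv2.imread("pics/scene0.png");b=cv2.imread("pics/scene12.png")
print(np.round(a[168:178,336:348].mean(2))); print(np.round(b[168:178,336:348].mean(2)))
for im in(a,cv2.imread("pics/scene1.png") ,b): print(ang(im,(169,177,335,346)))
```

```text
[[130.  91.  41.  27.  29.  28.  29.  28.  31.  26.  26.  27.]
 [ 88.  43.  30.  32.  29.  30.  32.  31.  32.  31.  30.  32.]
 [ 47.  25.  28.  31.  26.  29.  30.  29.  32.  33.  30.  29.]
 [ 21.  24.  24.  21.  32.  65.  64.  27.  32.  33.  33.  31.]
 [ 41. 104. 110. 154. 192. 163. 102.  28.  30.  32.  33.  33.]
 [ 43. 106. 114. 106. 106.  89.  57.  31.  30.  32.  31.  33.]
 [ 22.  54.  60.  45.  26.  25.  31.  29.  32.  33.  33.  33.]
 [ 13.  19.  31.  30.  30.  33.  32.  35.  33.  35.  31.  35.]
 [ 12.  17.  26.  35.  31.  33.  33.  30.  31.  34.  33.  29.]
 [ 10.  17.  16.  18.  29.  40.  35.  34.  35.  38.  35.  32.]]
[[ 77.  56.  33.  25.  27.  28.  27.  28.  30.  27.  27.  28.]
 [ 54.  32.  28.  26.  26.  29.  26.  27.  28.  30.  28.  30.]
 [ 33.  28.  22.  25.  26.  27.  24.  26.  29.  28.  29.  26.]
 [ 23.  23.  23.  22.  27.  59.  58.  28.  28.  28.  28.  29.]
 [ 39.  94.  99. 140. 175. 151.  93.  21.  29.  28.  31.  29.]
 [ 43. 105. 101.  97.  95.  83.  52.  24.  27.  28.  29.  27.]
 [ 25.  57.  55.  43.  20.  23.  26.  30.  25.  28.  29.  29.]
 [ 20.  16.  32.  30.  30.  31.  27.  28.  31.  30.  28.  30.]
 [ 14.  21.  27.  36.  34.  33.  33.  35.  34.  27.  29.  28.]
 [ 14.  14.  18.  21.  32.  39.  36.  35.  36.  37.  36.  27.]]
(array([0.5656, 0.0603]), np.float64(43.791494313929405), np.float64(132.0), array([0.0028, 0.0061]), np.float64(-104.97465232105128))
(array([0.5605, 0.0562]), np.float64(33.304455544774044), np.float64(74.33333333333334), array([0.0035, 0.0058]), np.float64(-117.93602458133745))
(array([0.5675, 0.0618]), np.float64(60.703564908184795), np.float64(115.33333333333334), array([0.0023, 0.0042]), np.float64(-96.12594397919042))
```

Run:
```python
from workcell import bot
print(bot.job_done())
```

```text
the job is handed in; nothing more can be done
None
```

The proof-load is done and the job is handed in at about 29 s of the 72 s allowed; no verdict was reported.

**Loading:** I turned the knob clockwise. The torque rose from about 0.09 to about 0.2 N m in the second click, at roughly 11 mm of travel, and the picture showed the coupon against the pad. I then went one click further, to 112° (0.07 rad past the third click), and let go. By the given spring figures the load should be about 18 N; I had no direct force reading. The pawl held it alone for over 2 s, with pusher and coupon unmoved in the pictures.

**Release and return:** Pushing the ball outwards left the pawl thrown back, clear of the fingers. I wound the knob back until the torque jumped to about −1.2 N m at the home stop. The fingers slipped there for about 10° before I opened them and withdrew.

**Last checks:**
- **Knob:** the pixels of its marker match the start picture almost exactly. A quick angle fit on the same crop disagreed by several degrees, but it picked up the background, so I trusted the pixels.
- **Pawl and coupon:** the pawl is thrown back. The coupon stands upright in the channel, clear of the pusher.
- **Other things:** those in view look unmoved. The arm hid part of the top view, including the tape roll, but the scene view shows it in place.
- **Robot:** the measured force was near 0 and it touches nothing.

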